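# Load the servo and gear nest, then hold the enabling lever level

## Robot

A 6-joint arm with a two-finger parallel gripper is mounted at the origin on the work surface; the furniture and walls round the work are solid. World frame = base frame: x ahead of the robot, y to its left, z up, the work surface at z = 0. Lengths are in mm, angles in rad, forces in N, time in s.
With the tool pointing down it reaches from about 250 to 775 mm from the base axis. Payload 4 kg.
Tool frame: the origin (TCP) lies at the very end of the fingers, on their centre line; the grasp point (between the pads) lies 19 mm behind it (r.pinch_z is the distance from the TCP to the grasp point, in mm); z points along the fingers, y is the line along which they close (so a half turn about z gives the same grasp; the last joint's range is limited). The gripper opens to 85 mm and grips with 20 to 120 N. Pads are 22 mm wide; open, the fingers measure 114 mm over their backs; the gripper's body (76 mm by 85 mm) begins 54 mm behind the grasp point. The pads swing forward as they close: fully open they stand 13 mm farther back than shut.
Start: joints at [1.175, 0.087, 1.371, -0, 1.684, -0.103], TCP at [158.758, 526.606, 231.341] pointing down, gripper open.
Joint ranges: [-3.1, 3.1], [-0.76, 2.03], [0.27, 2.55], [-1.08, 4.22], [0.17, 2.65], [-2.57, 2.57]. Speed limits (rad/s): [2.79, 2.79, 3.14, 3.14, 3.14, 3.14].

## Interface

Orientations are given as a unit quaternion [x, y, z, w].
In Python, from workcell import r, eyes gives the robot as it stands. The module is installed in compiled form; this text tells all that it offers.
- The arm moves only by the tool move_arm, never from a script. Its argument "series" is a list of rows, each a list of 5 numbers: the shift along the tool's x, y, z as a fraction of full scale, then the turn about the tool's z as a fraction of full scale, then the opening, from 0 (shut) to 1 (fully open). In form: [[tx, ty, tz, twist, grip], ...]. A call has 1 to 8 rows; each row is the pose to reach, as a shift and turn from the pose commanded when the call began, along the tool's axes at that moment; what a row does not reach only later rows make up. Full scale, the value 1, is 0.1 m for a shift and 90 degrees for a turn. A row lasts 1/12 s, in which the tool goes at most 41.7 mm and 7.16 degrees, less where a joint would pass 70% of its speed; a pose out of reach is approached as far as the arm can. A call with a number of a shift or a turn outside -1 to 1 is refused whole. A call with a gripper value outside its range is refused whole. The fingers move at their own pace and stop on an object; "squeeze" is the grip in N (left out, the last holds). Time passes only in rows, so rows that repeat a pose let the fingers close. It gives the time, the measured TCP pose, the force, the opening and the grip force at its end, in the units of the state.
- r.get_obs(): the state, without advancing time (a new reading comes with each control period).
- eyes.read_camera(name): name is "side" or "top"; returns a dict with "img" (420x560x3 uint8, red, green, blue), "fov_y" (degrees; the focal length in pixels is half the picture's height over the tangent of half this angle, whatever the lens; pixels are square), "cx", "cy" (the principal point, pixels), "k1" (the pictures are not rectified: a ray, as slopes to the right and down, at radius r is drawn at 1 + k1 r^2 times it, then the intrinsics apply), "world_to_cam" (4x4, takes a point from world to camera coordinates). Camera axes: x right, y down, z forward; pixel columns grow to the right and rows downward; lengths in mm; the calibration is good to about 2 mm. A picture is of the moment at which its call begins. There is no depth.
- r.sign_off(): hands the job in; it is judged then, once.
The state is a dict: "time_s": time; "joint_positions": joint angles; "joint_vel": joint speeds; "effort": joint torques, N m; "tool_pos": TCP position; "orientation": TCP orientation; "force": force on the tool from outside, world axes, zero at the start; "ft_torque": the same for the moment, N m; "finger_gap": finger opening in mm; "gripper_force": force on a finger pad.
Only numpy, scipy, OpenCV 4.12 (cv2) and the standard library are available. Lean on these libraries where they do the work, as an engineer would, in place of code of your own. Each camera call takes 0.05 s, during which the arm holds its last target. There are 200 camera calls.

## Task

Get the servo test station ready: set the loose gear flat in the round nest and stand the micro servo, horn up, in the rectangular nest, both fully seated and let go. Only then press the sprung enabling lever down with the fingertips until it is level, halfway through its travel, without pushing it on to its bottom stop, and finish while still holding it level, because the program ends with the lever held, not released. Leave the tape roll, the screw jar and the screwdriver beside the work where they are.

Things in the scene. Friction and masses are not known exactly. Their poses are not given: they have to be found in the camera images.
- gear: loose printed gripper gear, a pale toothed disc 33.6 mm in diameter and 9 mm thick with a dark centre, 15 g, lying flat on the table; origin at the centre of its underside, z up. Grip it across the diameter.
- servo: loose micro servo with a horn on top, standing upright on the table, about 20 g; body 12 mm (along its x) by 22 mm (along its y), 20 mm high, with two 2 mm thick mounting ears at 14 to 16 mm height that lengthen it to 32 mm along y; the horn on top reaches 26 mm height. z up. Its origin is not at its middle: see point servo_foot. Grip it across the 12 mm, fingers closing along its x.
- servo_foot (a point): centre of the underside of the servo's 12 x 22 mm body (axes as the servo's)
- nest_plate: fixed aluminium nest plate, 84 mm (its x) by 154 mm (its y), 18 mm high, with two pockets in its top; origin at the centre of its underside, z up
- round_pocket (a point): centre of the floor of the round nest, a pocket 36.6 mm in diameter and 4 mm deep, 38 mm from the plate's middle along the plate's +y; its floor is 14 mm above the table, so a seated gear stands 5 mm proud of the plate
- square_pocket (a point): centre of the floor of the rectangular nest, 15 mm along the plate's x by 25 mm along the plate's y, 9 mm deep, 38 mm from the plate's middle along the plate's -y; its floor is 9 mm above the table, so a seated servo stands with its ears 5 mm above the plate. The axes are the plate's; the servo's 22 mm side lies along y, either way round.
- switch_box: fixed grey switch box on a dark base 150 mm (its x) by 74 mm (its y), box top 30 mm above the table; origin at the centre of the underside. A steel lever lies above it along its x, hinged at the +x end between two 68 mm high cheeks, a black finger pad at its -x end. 24 mm to +y of the lever's middle stands an 82 mm high gauge blade with a white line at the level height.
- lever_hinge (a point): hinge axis of the lever, 58 mm above the table, 45 mm to the box's +x; the axis runs along the box's y
- lever_pad (a point): middle of the upper face of the lever's finger pad, 36 x 38 mm, 90 mm from the hinge; moves with the lever. Released, the lever slopes up towards the pad and this point is about 80 mm above the table; level, it is 62 mm above the table; at the bottom stop about 44 mm.
- lever (a joint): angle of the lever in rad: 0 released (sloping up by 0.2), 0.2 level, which is halfway, 0.4 at the bottom stop. A spring pushes it back up: about 2.5 N at the pad to start it, 6 N when level, 9 N at the bottom.
- tape: bystander: black tape roll, 67 mm across, 18 mm high; origin at the centre of its underside
- jar: bystander: small clear screw jar with a white lid, 52 mm across, 54 mm high; origin at the centre of its underside
- driver: bystander: small screwdriver with a dark blue handle, 114 mm long, lying on the table
Mind the look-alikes: they are no part of the job. There is more than one size of the servo; the job needs the smallest.

How it is judged:
By the outcome, as a careful person would: the job done as asked, in the order asked, and still so for the second after the job is handed in, while the arm keeps its last pose, push and grip.
It also fails if it takes over 56 s, if anything falls off the work surface, if the arm or the gripper's body presses on something with over 40 N, if the wrist force passes 120 N, or if a joint passes its speed limit or range.

## Working session

There is one attempt and no reset: what is moved stays moved. The work goes in short steps, Python scripts to look and compute and a tool call to move; the robot and the scene stay as the last step left them, time stands still between calls to the robot, and variables do not carry over. Pictures are saved under pics/ and viewed, at most 11 in all, crops included, and the job is handed in when it is done.

Besides the shell and the picture viewer there is one more tool, called after "Emit:" by a JSON object that holds its "method" and its "body", one argument or row to a line. move_arm: Moves the arm, as the interface text tells. Shift numbers are shares of 0.1 m and turn numbers shares of 90 degrees, none past 1 either way. Its arguments: {"type":"object","properties":{"series":{"type":"array","items":{"type":"array","items":{"type":"number","minimum":-1,"maximum":1}}},"squeeze":{"type":"number"}},"required":["series"]}

```bash
mkdir -p pics
cat > h.py <<'E'
import numpy as np, cv2
from workcell import r, eyes
def K(c):
    f=210/np.tan(np.radians(c['fov_y'])/2); return f
def ray(c,u,v):
    f=K(c); d=np.array([(u-c['cx'])/f,(v-c['cy'])/f]); rd=np.linalg.norm(d); q=rd
    for _ in range(30): q=rd/(1+c['k1']*q*q)
    if rd>0: d=d*q/rd
    M=np.array(c['world_to_cam']); R=M[:3,:3]; t=M[:3,3]
    return -R.T@t, R.T@np.array([d[0],d[1],1.])
def onz(c,u,v,z):
    o,d=ray(c,u,v); return o+d*(z-o[2])/d[2]
def proj(c,p):
    M=np.array(c['world_to_cam']); q=M[:3,:3]@np.array(p,float)+M[:3,3]; s=q[:2]/q[2]
    s=s*(1+c['k1']*(s@s)); return s*K(c)+[c['cx'],c['cy']]
def tri(a,b):
    A=np.zeros((3,3));y=np.zeros(3)
    for o,d in(a,b):
        d=d/np.linalg.norm(d);P=np.eye(3)-np.outer(d,d);A+=P;y+=P@o
    return np.linalg.solve(A,y)
def save(c,n,box=None,s=1):
    im=c['img'][:,:,::-1]
    if box: x0,y0,x1,y1=box; im=im[y0:y1,x0:x1]
    cv2.imwrite('pics/'+n,cv2.resize(im,None,fx=s,fy=s,interpolation=cv2.INTER_CUBIC))
E
python3 - <<'E'
from h import *
import pickle
C={n:eyes.read_camera(n) for n in('top','side')}
pickle.dump(C,open('c0.pkl','wb'))
for n in C: 
    c=C[n]; save(c,n+'0.png',None,1.4); o,_=ray(c,280,210); print(n,c['fov_y'],c['cx'],c['cy'],c['k1'],o.round(), onz(c,280,210,0).round())
print(r.get_obs(), r.pinch_z)
E
```

```text
top 53.09352591826252 279.38852810658955 214.6167017639905 -0.06253158038498885 [386. 366. 951.] [491. 364.   0.]
side 50.59850068927826 283.56200643702294 208.68161931693967 -0.14972546053568386 [ 145. -381.  458.] [532. 485.   0.]
{'time_s': 0.1, 'joint_positions': array([ 1.17488590e+00,  8.79089267e-02,  1.37207959e+00,  2.33810510e-07,
        1.68360157e+00, -1.03105928e-01]), 'joint_vel': array([-2.85837321e-05, -3.41570193e-04, -3.75737381e-03, -8.32669435e-04,
        5.68407597e-04,  1.78950726e-03]), 'effort': array([ 2.86716335e-03, -3.53012860e+01, -3.14219141e+01,  3.51786218e-05,
        7.88296777e-03, -9.37924767e-06]), 'tool_pos': array([158.58969124, 526.18453248, 230.25289873]), 'orientation': array([ 1.45879734e-01,  9.89301828e-01, -9.67759626e-04, -2.46722553e-04]), 'force': array([-1.09826882,  0.45469645,  0.2998407 ]), 'ft_torque': array([ 0.00208586, -0.03049393,  0.0047969 ]), 'gripper_force': 0.0, 'finger_gap': 85.52749749579901} 18.700000000000003
```

View pics/top0.png

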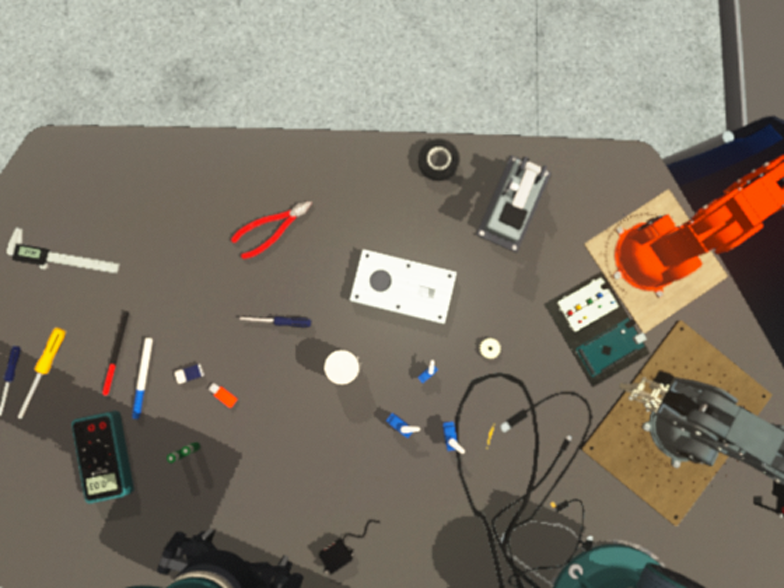

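View pics/side0.png

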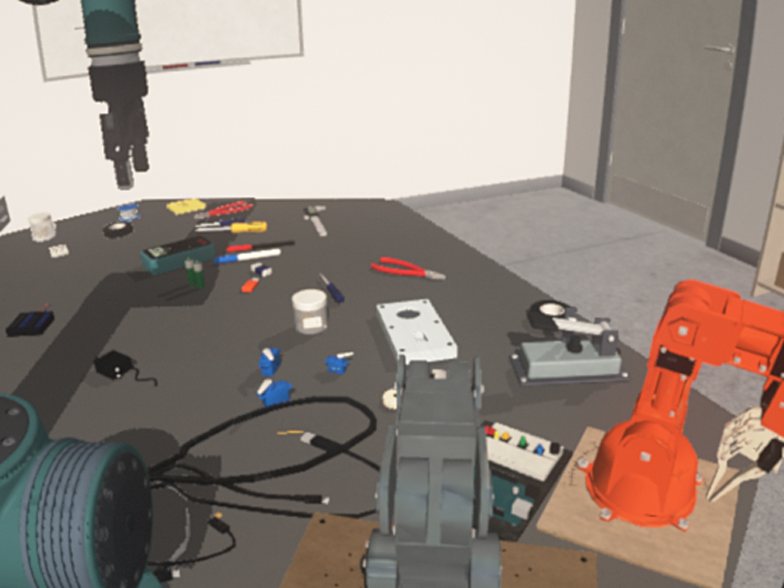

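The top view shows the plate at about (402,286), the switch box at (515,203), the gear at (489,348) and three blue servos at (428,372), (402,425) and (452,437), all in 1.4x pixels. The tape is at (438,159), the jar at (342,367) and the driver at (275,321). The servo candidates by description are those three, and the smallest looks like (428,372). I'll check it in close crops.

Run:
```python
from h import *
import pickle
C=pickle.load(open('c0.pkl','rb'))
t=C['top'];s=C['side']
a=cv2.resize(t['img'][165:330,245:375,::-1],None,fx=3.6,fy=3.6,interpolation=cv2.INTER_CUBIC)
b=cv2.resize(s['img'][210:300,180:330,::-1],None,fx=2.1,fy=2.1,interpolation=cv2.INTER_CUBIC)
o=np.zeros((600,790,3),np.uint8);o[:a.shape[0],:a.shape[1]]=a[:600];o[:b.shape[0],470:470+b.shape[1]]=b
d=cv2.resize(t['img'][105:185,330:400,::-1],None,fx=4.2,fy=4.2,interpolation=cv2.INTER_CUBIC)
o[250:250+d.shape[0],480:480+d.shape[1]]=d
cv2.imwrite('pics/crop1.png',o)
for c,n in((t,'top'),(s,'side')):
    h=cv2.cvtColor(c['img'],cv2.COLOR_RGB2HSV)
    m=cv2.inRange(h,(100,130,60),(125,255,255))
    N,l,st,ce=cv2.connectedComponentsWithStats(m)
    for i in range(1,N):
        if st[i,4]>25:
            print(n,'blue',st[i],ce[i].round(1),onz(c,*ce[i],10).round(1))
for u,v in((428,372),(402,425),(452,437),(489,348),(402,286),(515,203),(585,580)): print(u,v,onz(t,u/1.4,v/1.4,10).round())
```

```text
top blue [547  90  11  13  67] [551.9  96.9] [ 782.1 -281.4   10. ]
top blue [  5 261   5  10  34] [  6.9 265.9] [344.4 983.4  10. ]
top blue [299 264   9   9  43] [302.8 268.5] [360.5 309.7  10. ]
top blue [ 95 279   8  20 110] [ 98.1 288.2] [302.5 766.1  10. ]
top blue [276 295  15  13  94] [282.3 301. ] [287.8 353.4  10. ]
top blue [316 301  11  21 122] [320.9 309.1] [272.3 267.6  10. ]
side blue [153 182  16   6  64] [160.8 184.8] [301.9 753.3  10. ]
side blue [185 249  15  20 169] [192.2 259.3] [284.  344.7  10. ]
side blue [232 254  17  13 144] [239.9 260. ] [365.6 302.3  10. ]
side blue [185 272  24  19 275] [197.  280.9] [273.3 270.5  10. ]
428 372 [367. 303.  10.]
402 425 [282. 343.  10.]
452 437 [266. 263.  10.]
489 348 [408. 207.  10.]
402 286 [503. 348.  10.]
515 203 [646. 166.  10.]
585 580 [47. 49. 10.]
```

View pics/crop1.png

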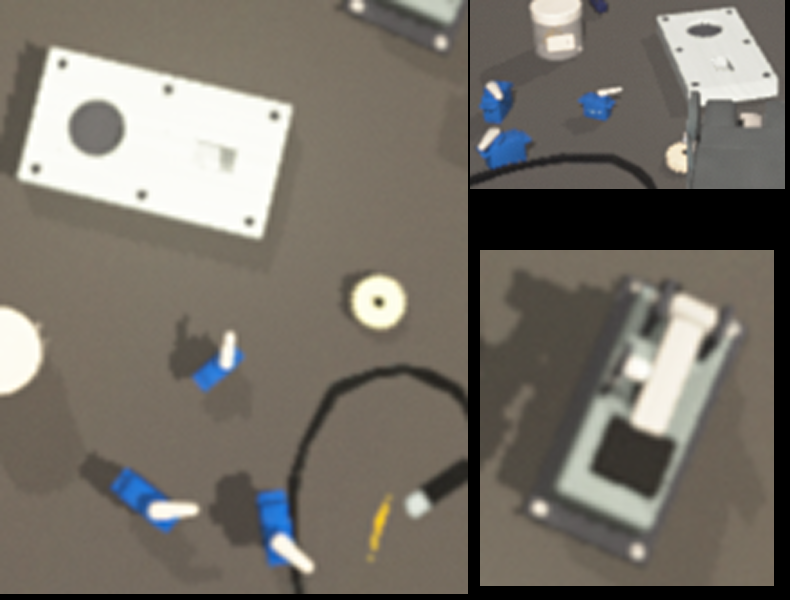

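Run:
```python
from h import *
import pickle
C=pickle.load(open('c0.pkl','rb'))
S=6
def blobs(c,box,thr,inv,lo,hi,z,n):
    x0,y0,x1,y1=box
    g=cv2.cvtColor(c['img'],cv2.COLOR_RGB2GRAY)[y0:y1,x0:x1]
    g=cv2.resize(g,None,fx=S,fy=S,interpolation=cv2.INTER_CUBIC)
    m=((g<thr) if inv else (g>thr)).astype(np.uint8)
    N,l,st,ce=cv2.connectedComponentsWithStats(m)
    for i in range(1,N):
        A=st[i,4]/S/S
        if lo<A<hi:
            u=(ce[i]+.5)/S-.5+[x0,y0]; print(n,'A%.1f'%A,u.round(2),onz(c,*u,z).round(1),'bb',st[i,:4]/S)
t,s=C['top'],C['side']
blobs(t,(248,175,330,235),170,True,.8,400,18,'plate dark top')
blobs(t,(248,175,330,235),170,False,400,9000,18,'plate top')
blobs(s,(265,208,330,262),165,True,.8,300,18,'plate dark side')
blobs(t,(335,235,370,265),140,False,30,900,9,'gear top')
blobs(s,(268,270,290,300),140,False,10,900,9,'gear side')
blobs(t,(295,255,318,280),140,False,3,90,25,'horn top')
blobs(s,(225,245,260,270),140,False,3,90,25,'horn side')
# servo blue subpixel
for nm,box in(('small',(293,255,320,280)),('b',(270,290,300,318)),('c',(310,295,335,325))):
    x0,y0,x1,y1=box
    im=cv2.resize(t['img'][y0:y1,x0:x1],None,fx=S,fy=S,interpolation=cv2.INTER_CUBIC).astype(int)
    m=((im[...,2]-im[...,0])>60).astype(np.uint8)
    p=cv2.findNonZero(m); (cx,cy),wh,an=cv2.minAreaRect(p)
    B=cv2.boxPoints(((cx,cy),wh,an)); 
    B=np.array([onz(t,(x+.5)/S-.5+x0,(y+.5)/S-.5+y0,16) for x,y in B])
    print(nm,B.mean(0).round(1),[np.linalg.norm(B[i]-B[i-1]).round(1) for i in range(4)],B[:,:2].round(1).tolist())
```

```text
plate dark top A3.4 [261.86 182.26] [550.6 406.6  18. ] bb [13.33333333  6.66666667  2.          2.16666667]
plate dark top A3.5 [291.24 189.37] [536.3 340.2  18. ] bb [42.66666667 13.83333333  2.16666667  2.16666667]
plate dark top A181.6 [271.37 200.07] [510.8 384.   18. ] bb [16.16666667 18.         15.33333333 15.16666667]
plate dark top A3.7 [320.74 196.66] [521.7 273.6  18. ] bb [72.16666667 21.          2.16666667  2.16666667]
plate dark top A4.0 [254.43 211.4 ] [484.3 421.1  18. ] bb [ 5.83333333 35.83333333  2.16666667  2.16666667]
plate dark top A3.7 [283.91 218.68] [469.8 354.8  18. ] bb [35.33333333 43.16666667  2.16666667  2.16666667]
plate dark top A3.1 [313.78 226.06] [455.2 287.9  18. ] bb [65.16666667 50.66666667  2.16666667  1.83333333]
plate top A2492.5 [289.   204.46] [502.1 344.3  18. ] bb [ 1.83333333  3.         76.5        53.33333333]
plate dark side A2.5 [303.02 215.24] [551.6 403.3  18. ] bb [37.5  7.   2.   1.5]
plate dark side A79.8 [291.22 224.08] [509.7 377.   18. ] bb [18.5        13.33333333 16.5         6.5       ]
plate dark side A4.2 [311.32 229.34
[... 718 characters left out ...]
333333]
horn top A44.9 [307.91 261.95] [375.5 299.8  25. ] bb [10.66666667  1.66666667  5.16666667 11.33333333]
horn side A35.7 [245.76 253.06] [376.5 297.7  25. ] bb [15.5         6.33333333 12.16666667  5.        ]
small [365.1 304.8  16. ] [np.float64(13.6), np.float64(33.4), np.float64(13.6), np.float64(33.4)] [[359.6, 322.0], [381.1, 296.4], [370.6, 287.6], [349.2, 313.2]]
b [283.2 347.   16. ] [np.float64(45.0), np.float64(18.1), np.float64(45.1), np.float64(18.1)] [[289.5, 370.5], [303.9, 359.5], [276.9, 323.4], [262.5, 334.4]]
c [268.9 266.7  16. ] [np.float64(45.1), np.float64(18.9), np.float64(45.2), np.float64(18.8)] [[289.2, 280.4], [292.9, 261.8], [248.6, 253.1], [244.9, 271.6]]
```

Sizes confirm the small servo: 33 x 14 mm at the ears, against 45 x 18 mm for the two look-alikes. The gear is the only loose pale disc. I'm moving to the gear.

Emit:
{"method": "move_arm", "body": {
  "series": [
    [-0.4, -0.28, 0, 0, 1],
    [-0.8, -0.56, 0, 0, 1],
    [-1, -0.7, 0, 0, 1]
  ],
  "squeeze": 20
}}

```text
time_s: 0.35
tool_pos: [234.6, 429.3, 230.4]
orientation: [0.145, 0.989, -0.001, -0.0]
force: [0.7, -0.3, 1.1]
finger_gap: 85.3
gripper_force: 0.0
```

Emit:
{"method": "move_arm", "body": {
  "series": [
    [-0.4, -0.28, 0, 0, 0.8],
    [-0.8, -0.56, 0, 0, 0.8],
    [-1, -0.7, 0, 0, 0.8]
  ]
}}

```text
time_s: 0.6
tool_pos: [310.5, 332.9, 230.9]
orientation: [0.146, 0.989, -0.0, -0.0]
force: [0.7, -0.2, -0.0]
finger_gap: 68.3
gripper_force: 0.0
```

Emit:
{"method": "move_arm", "body": {
  "series": [
    [-0.4, -0.28, 0.2, 0, 0.7],
    [-0.8, -0.56, 0.5, 0, 0.7],
    [-1, -0.7, 1, 0, 0.7],
    [-1, -0.7, 1, 0, 0.7],
    [-1, -0.7, 1, 0, 0.7]
  ]
}}

```text
time_s: 1.02
tool_pos: [383.1, 234.0, 124.0]
orientation: [0.148, 0.989, -0.004, -0.005]
force: [-1.1, 0.1, -1.6]
finger_gap: 59.9
gripper_force: 0.0
```

```bash
cat >> h.py <<'E'
from scipy.spatial.transform import Rotation as Ro
def go(target,ang=None):
    o=r.get_obs(); R=Ro.from_quat(o['orientation']); d=R.inv().apply(np.array(target)-o['tool_pos'])
    y=R.as_matrix()[:,1]; a=np.degrees(np.arctan2(y[1],y[0]))
    print('t',o['time_s'],'pos',o['tool_pos'].round(1),'closing',a.round(1),'gap',round(o['finger_gap'],1),'F',o['force'].round(1),'j',o['joint_positions'].round(2))
    print('shift/100',(d/100).round(3), None if ang is None else 'twist %.3f'%(((a-ang+90)%180-90)/90))
E
python3 -c "
from h import *
go([408,204.5,60])"
```

```text
t 1.0167 pos [383.1 234.  124. ] closing 72.9 gap 59.9 F [-1.1  0.1 -1.6] j [ 0.42 -0.08  1.76 -0.    1.48 -0.85]
shift/100 [-0.33  -0.202  0.639] None
```

Emit:
{"method": "move_arm", "body": {
  "series": [
    [-0.33, -0.2, 0.3, 0, 0.7],
    [-0.33, -0.2, 0.6, 0, 0.7],
    [-0.33, -0.2, 0.7, 0, 0.7],
    [-0.33, -0.2, 0.7, 0, 0.7],
    [-0.33, -0.2, 0.7, 0, 0.7],
    [-0.33, -0.2, 0.7, 0, 0.7]
  ]
}}

```text
time_s: 1.52
tool_pos: [411.9, 211.7, 63.4]
orientation: [0.145, 0.989, 0.001, 0.001]
force: [0.3, 0.3, 0.5]
finger_gap: 60.0
gripper_force: 0.0
```

```bash
python3 -c "
from h import *
go([408,204.5,4.5])
c=eyes.read_camera('top');s=eyes.read_camera('side')
save(c,'t1.png',(325,225,385,270),6)
cc=s['img']; save(s,'s1.png',(200,190,340,310),5)"
```

```text
t 1.5167 pos [411.9 211.7  63.4] closing 73.3 gap 60.0 F [0.3 0.3 0.5] j [ 0.35 -0.01  1.81  0.    1.33 -0.93]
shift/100 [ 0.018 -0.081  0.589] None
```

View pics/s1.png

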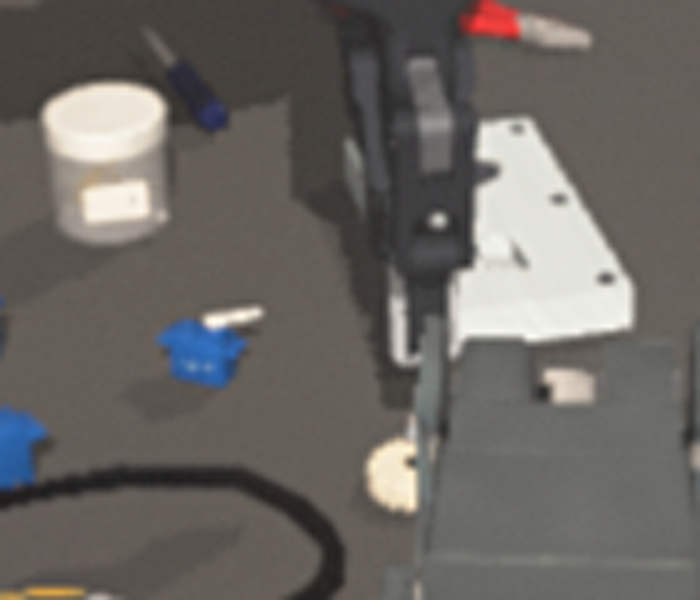

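The side crop shows the open gripper above the gear at (395,475) and the servo upright at (200,350), with its horn reaching towards +x. Descending now.

Emit:
{"method": "move_arm", "body": {
  "series": [
    [0.02, -0.08, 0.2, 0, 0.7],
    [0.02, -0.08, 0.4, 0, 0.7],
    [0.02, -0.08, 0.5, 0, 0.7],
    [0.02, -0.08, 0.5, 0, 0.7],
    [0.02, -0.08, 0.5, 0, 0.7],
    [0.02, -0.08, 0.5, 0, 0.7]
  ]
}}

```text
time_s: 2.12
tool_pos: [408.1, 203.8, 12.8]
orientation: [0.146, 0.989, 0.001, 0.001]
force: [-0.8, 0.5, 0.0]
finger_gap: 59.6
gripper_force: 0.0
```

```bash
python3 -c "
from h import *
go([408,204.5,4.5])"
```

```text
t 2.1167 pos [408.1 203.8  12.8] closing 73.2 gap 59.6 F [-0.8  0.5  0. ] j [ 0.34  0.03  1.88  0.    1.22 -0.94]
shift/100 [0.003 0.006 0.083] None
```

Down to 4.5 and close, then reopen slightly, turn −45° and squeeze again to centre the gear both ways.

Emit:
{"method": "move_arm", "body": {
  "series": [
    [0, 0, 0.083, 0, 0.7],
    [0, 0, 0.083, 0, 0.3],
    [0, 0, 0.083, 0, 0.3],
    [0, 0, 0.083, 0, 0.3],
    [0, 0, 0.083, 0, 0.3],
    [0, 0, 0.083, 0, 0.3],
    [0, 0, 0.083, 0, 0.3]
  ],
  "squeeze": 20
}}

```text
time_s: 2.7
tool_pos: [407.2, 203.3, 3.2]
orientation: [0.146, 0.989, 0.0, 0.0]
force: [-0.2, 0.1, 0.6]
finger_gap: 32.3
gripper_force: 19.9
```

```bash
python3 -c "
from h import *
go([408,204.5,4.5])"
```

```text
t 2.7 pos [407.2 203.3   3.2] closing 73.2 gap 32.3 F [-0.2  0.1  0.6] j [ 0.34  0.05  1.89  0.    1.2  -0.94]
shift/100 [-0.004  0.014 -0.012] None
```

Emit:
{"method": "move_arm", "body": {
  "series": [
    [0, 0, 0, 0, 0.54],
    [0, 0, 0, 0, 0.54],
    [0, 0, -0.01, 0, 0.54],
    [0, 0, -0.01, -0.16, 0.54],
    [0, 0, -0.01, -0.32, 0.54],
    [0, 0, -0.01, -0.48, 0.54],
    [0, 0, -0.01, -0.64, 0.54]
  ]
}}

```text
time_s: 3.28
tool_pos: [407.0, 203.2, 4.1]
orientation: [-0.107, 0.994, 0.0, 0.0]
force: [-1.3, 0.1, 0.0]
finger_gap: 46.5
gripper_force: 0.0
```

Emit:
{"method": "move_arm", "body": {
  "series": [
    [0, 0, 0, 0, 0.54],
    [0, 0, 0, 0, 0.54],
    [0, 0, 0, 0, 0.54],
    [0, 0, 0, 0, 0.3],
    [0, 0, 0, 0, 0.3],
    [0, 0, 0, 0, 0.3],
    [0, 0, 0, 0, 0.3]
  ],
  "squeeze": 30
}}

```text
time_s: 3.87
tool_pos: [407.1, 203.3, 4.3]
orientation: [-0.103, 0.995, 0.0, 0.0]
force: [-0.5, -0.9, 1.9]
finger_gap: 31.5
gripper_force: 29.6
```

```bash
python3 -c "
from h import *
go([511.1,384.5,60])"
```

```text
t 3.8667 pos [407.1 203.3   4.3] closing 101.8 gap 31.5 F [-0.5 -0.9  1.9] j [ 0.34  0.04  1.89  0.    1.21 -1.44]
shift/100 [-1.39   1.56  -0.556] None
```

Emit:
{"method": "move_arm", "body": {
  "series": [
    [0, 0, 0, 0, 0.48],
    [0, 0, 0, 0, 0.48],
    [0, 0, 0, -0.16, 0.48],
    [0, 0, 0, -0.32, 0.48],
    [0, 0, 0, -0.48, 0.48],
    [0, 0, 0, -0.64, 0.48],
    [0, 0, 0, -0.66, 0.48],
    [0, 0, 0, -0.66, 0.48]
  ]
}}

```text
time_s: 4.53
tool_pos: [406.8, 203.2, 3.7]
orientation: [-0.463, 0.886, 0.0, -0.0]
force: [-0.3, -0.9, -0.3]
finger_gap: 40.8
gripper_force: 0.0
```

Emit:
{"method": "move_arm", "body": {
  "series": [
    [0, 0, 0, -0.08, 0.48],
    [0, 0, 0, -0.16, 0.48],
    [0, 0, 0, -0.16, 0.3],
    [0, 0, 0, -0.16, 0.3],
    [0, 0, 0, -0.16, 0.3],
    [0, 0, 0, -0.16, 0.3],
    [0, 0, 0, -0.16, 0.3]
  ],
  "squeeze": 30
}}

```text
time_s: 5.12
tool_pos: [407.1, 203.2, 4.1]
orientation: [-0.568, 0.823, 0.0, 0.0]
force: [0.7, -0.6, 1.1]
finger_gap: 31.2
gripper_force: 29.6
```

```bash
python3 -c "
from h import *
go([511.1,384.5,60])"
```

```text
t 5.1167 pos [407.1 203.2   4.1] closing 159.2 gap 31.2 F [ 0.7 -0.6  1.1] j [ 0.34  0.05  1.89  0.    1.21 -2.44]
shift/100 [-2.064 -0.328 -0.559] None
```

Emit:
{"method": "move_arm", "body": {
  "series": [
    [0, 0, -0.3, 0, 0.3],
    [0, 0, -0.56, 0, 0.3],
    [-0.4, -0.06, -0.56, 0, 0.3],
    [-0.8, -0.13, -0.56, 0, 0.3],
    [-1, -0.16, -0.56, 0, 0.3],
    [-1, -0.16, -0.56, 0, 0.3]
  ],
  "squeeze": 40
}}

```text
time_s: 5.62
tool_pos: [459.3, 294.3, 60.4]
orientation: [-0.569, 0.822, 0.0, 0.002]
force: [-0.0, -0.2, -0.9]
finger_gap: 30.6
gripper_force: 39.6
```

Emit:
{"method": "move_arm", "body": {
  "series": [
    [-0.4, -0.06, 0, 0, 0.3],
    [-0.8, -0.13, 0, 0, 0.3],
    [-1, -0.16, 0, 0, 0.3],
    [-1, -0.16, 0, 0, 0.3],
    [-1, -0.16, 0, 0, 0.3],
    [-1, -0.16, 0, 0, 0.3]
  ]
}}

```text
time_s: 6.12
tool_pos: [506.9, 377.7, 59.2]
orientation: [-0.568, 0.823, -0.0, -0.001]
force: [0.5, -0.5, 0.1]
finger_gap: 30.7
gripper_force: 39.6
```

```bash
python3 -c "
from h import *
go([510.3,383.0,28])
s=eyes.read_camera('side'); save(s,'s2.png',(230,170,340,270),6)"
```

```text
t 6.1167 pos [506.9 377.7  59.2] closing 159.2 gap 30.7 F [ 0.5 -0.5  0.1] j [ 0.55  0.36  1.39 -0.    1.39 -2.23]
shift/100 [-0.062 -0.013  0.312] None
```

View pics/s2.png

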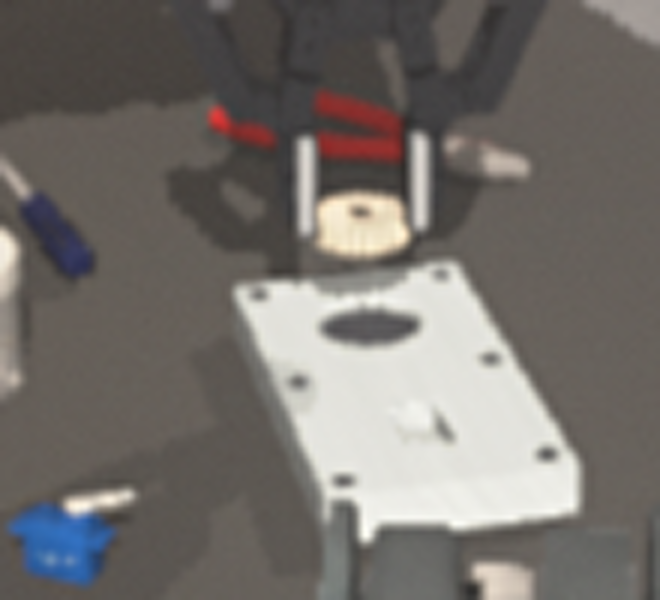

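The gear is held level at crop (360,225), straight above the pocket at (370,327). I'll use this view to check the calibration bias.

Run:
```python
from h import *
s=eyes.read_camera('side')
g=cv2.cvtColor(s['img'],cv2.COLOR_RGB2GRAY)
x0,y0,x1,y1=281,199,301,214
S=8
k=cv2.resize(g[y0:y1,x0:x1],None,fx=S,fy=S,interpolation=cv2.INTER_CUBIC)
m=(k<130).astype(np.uint8);N,l,st,ce=cv2.connectedComponentsWithStats(m)
for i in range(1,N):
    u=(ce[i]+.5)/S-.5+[x0,y0]; print(st[i],u, onz(s,*u,64).round(1))
print('pred',proj(s,[506.9,377.7,64.1]))
# pocket rim using dark blob and expected
for z in(14,18): print(z,onz(s,291.22,224.08,z).round(1))
for p in([511.1,384.5,18],[510.3,383,18],[510.3,383,14]): print(p,proj(s,p))
```

```text
[  12    0  129   66 3873] [290.54962239 200.58354312] [517.5 395.5  64. ]
[67 47 12  7 66] [289.62689394 204.81818182] [506.5 377.2  64. ]
[   0   70  160   50 3162] [291.75687856 211.7091635 ] [496.1 345.7  64. ]
pred [289.70778629 204.65076139]
14 [513.  383.9  14. ]
18 [509.7 377.   18. ]
[511.1, 384.5, 18] [290.29697756 222.49299558]
[510.3, 383, 18] [290.2654895  222.85726577]
[510.3, 383, 14] [290.28186106 224.50775642]
```

Emit:
{"method": "move_arm", "body": {
  "series": [
    [-0.06, -0.02, 0.15, 0, 0.3],
    [-0.06, -0.02, 0.3, 0, 0.3],
    [-0.06, -0.02, 0.34, 0, 0.3],
    [-0.06, -0.02, 0.34, 0, 0.3],
    [-0.06, -0.02, 0.34, 0, 0.3],
    [-0.06, -0.02, 0.34, 0, 0.3]
  ]
}}

```text
time_s: 6.72
tool_pos: [512.2, 383.8, 27.3]
orientation: [-0.568, 0.823, -0.0, 0.001]
force: [-0.4, -0.0, 0.4]
finger_gap: 30.6
gripper_force: 39.6
```

```bash
python3 -c "
from h import *
go([511,382.5,19])"
```

```text
t 6.7167 pos [512.2 383.8  27.3] closing 159.2 gap 30.6 F [-0.4 -0.   0.4] j [ 0.55  0.4   1.41  0.    1.33 -2.22]
shift/100 [0.016 0.007 0.082] None
```

Emit:
{"method": "move_arm", "body": {
  "series": [
    [0.016, 0.007, 0, 0, 0.3],
    [0.016, 0.007, 0.03, 0, 0.3],
    [0.016, 0.007, 0.05, 0, 0.3],
    [0.016, 0.007, 0.07, 0, 0.3],
    [0.016, 0.007, 0.085, 0, 0.3],
    [0.016, 0.007, 0.09, 0, 0.3],
    [0.016, 0.007, 0.09, 0, 0.3]
  ]
}}

```text
time_s: 7.3
tool_pos: [510.6, 382.6, 18.2]
orientation: [-0.568, 0.823, -0.0, 0.0]
force: [-1.3, -1.2, 4.5]
finger_gap: 30.4
gripper_force: 40.3
```

```bash
python3 -c "
from h import *
go([511,382.5,18])"
```

```text
t 7.3 pos [510.6 382.6  18.2] closing 159.2 gap 30.4 F [-1.3 -1.2  4.5] j [ 0.55  0.4   1.42 -0.    1.32 -2.23]
shift/100 [-0.001 -0.004  0.002] None
```

Emit:
{"method": "move_arm", "body": {
  "series": [
    [0, 0, 0, 0, 0.5],
    [0, 0, 0, 0, 0.5],
    [0, 0, 0, 0, 0.6],
    [0, 0, -0.2, 0, 0.6],
    [0, 0, -0.6, 0, 0.6],
    [0.3, 0.3, -0.8, 0.08, 0.6],
    [0.6, 0.6, -0.8, 0.16, 0.6],
    [0.6, 0.6, -0.8, 0.24, 0.6]
  ],
  "squeeze": 20
}}

```text
time_s: 7.97
tool_pos: [427.2, 345.1, 96.3]
orientation: [-0.402, 0.915, -0.0, -0.003]
force: [-1.0, 0.0, -2.2]
finger_gap: 50.9
gripper_force: 0.0
```

Emit:
{"method": "move_arm", "body": {
  "series": [
    [0, 0, 0, 0.08, 0.5],
    [0, 0, 0, 0.16, 0.5],
    [0, 0, 0, 0.24, 0.5],
    [0, 0, 0, 0.32, 0.5],
    [0, 0, 0, 0.4, 0.5],
    [0, 0, 0, 0.48, 0.5],
    [0, 0, 0, 0.56, 0.5],
    [0, 0, 0, 0.64, 0.5]
  ]
}}

```text
time_s: 8.63
tool_pos: [433.0, 347.6, 96.7]
orientation: [0.086, 0.996, -0.0, -0.0]
force: [-1.0, -0.2, -0.5]
finger_gap: 42.3
gripper_force: 0.0
```

```bash
python3 -c "
from h import *
go([360.4,307.9,60],39.9)
t=eyes.read_camera('top');s=eyes.read_camera('side')
a=cv2.resize(t['img'][165:290,245:345],None,fx=4,fy=4,interpolation=cv2.INTER_CUBIC)
b=cv2.resize(s['img'][190:280,230:320],None,fx=4,fy=4,interpolation=cv2.INTER_CUBIC)
o=np.zeros((500,770,3),np.uint8);o[:,:400]=a;o[:360,405:765]=b
cv2.imwrite('pics/v3.png',o[:,:,::-1])"
```

```text
t 8.6333 pos [433.  347.6  96.7] closing 80.1 gap 42.3 F [-1.  -0.2 -0.5] j [ 0.57  0.16  1.56  0.    1.42 -0.82]
shift/100 [ 0.647 -0.516  0.367] twist 0.447
```

View pics/v3.png

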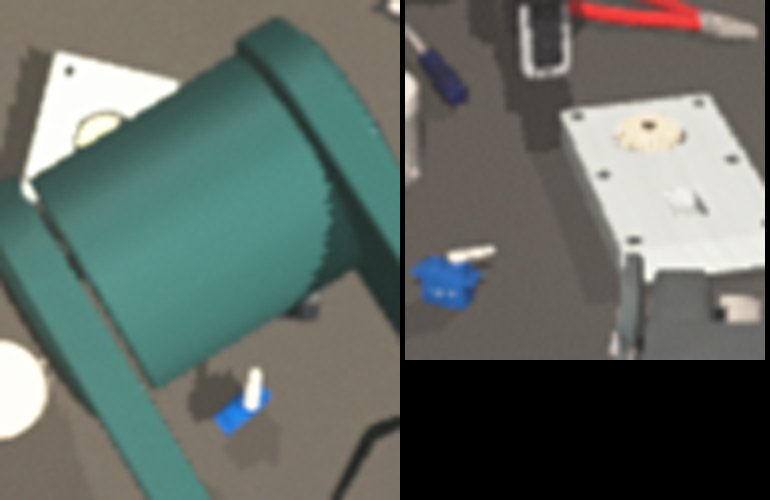

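The gear sits flat in the round nest, side crop (650,133). The servo horn overhangs towards +x near one end, so I'll grip 7 mm off towards the other end.

Emit:
{"method": "move_arm", "body": {
  "series": [
    [0.3, -0.2, 0, 0.08, 0.5],
    [0.6, -0.4, 0, 0.16, 0.5],
    [0.66, -0.52, 0, 0.24, 0.5],
    [0.66, -0.52, 0, 0.32, 0.5],
    [0.66, -0.52, 0.1, 0.4, 0.5],
    [0.66, -0.52, 0.3, 0.447, 0.5],
    [0.66, -0.52, 0.37, 0.447, 0.5],
    [0.66, -0.52, 0.37, 0.447, 0.5]
  ]
}}

```text
time_s: 9.4
tool_pos: [357.8, 306.2, 57.7]
orientation: [0.419, 0.908, -0.002, -0.001]
force: [-0.8, 0.2, 0.3]
finger_gap: 43.0
gripper_force: 0.0
```

Run:
```python
from h import *
go([359.7,308.7,11],39.9)
# horn & body estimate with side bias-corrected triangulation check
c=eyes.read_camera('side')
x0,y0,x1,y1=226,245,262,275;S=6
im=cv2.resize(c['img'][y0:y1,x0:x1],None,fx=S,fy=S,interpolation=cv2.INTER_CUBIC).astype(int)
m=((im[...,2]-im[...,0])>60); ys,xs=np.nonzero(m)
f=lambda a,o:(a+.5)/S-.5+o
for nm,i in(('left',xs.argmin()),('right',xs.argmax()),('bottom',ys.argmax())):
    u,v=f(xs[i],x0),f(ys[i],y0); print(nm,round(u,1),round(v,1),onz(c,u,v,0 if nm=='bottom' else 15).round(1))
# predicted ear ends for centre
l=np.array([-.641,.767]);w=np.array([.767,.641]);c0=np.array([364.2,303.3])
for a,b in((16,6),(16,-6),(-16,6),(-16,-6)): print(a,b,proj(c,[*(c0+a*l+b*w),15]).round(1))
for a,b in((11,6),(11,-6),(-11,6),(-11,-6)): print('foot',a,b,proj(c,[*(c0+a*l+b*w),0]).round(1))
```

```text
t 9.4 pos [357.8 306.2  57.7] closing 40.5 gap 43.0 F [-0.8  0.2  0.3] j [ 0.59  0.02  1.8   0.    1.33 -0.12]
shift/100 [0.006 0.033 0.466] twist 0.006
left 231.2 257.2 [351.7 311.2  15. ]
right 248.4 257.9 [380.1 294.6  15. ]
bottom 242.6 266.8 [366.9 293.    0. ]
16 6 [233.2 254.4]
16 -6 [230.  257.4]
-16 6 [247.8 258. ]
-16 -6 [244.7 261.1]
foot 11 6 [236.  261.6]
foot 11 -6 [232.8 264.7]
foot -11 6 [246.  264.1]
foot -11 -6 [242.8 267.3]
```

Emit:
{"method": "move_arm", "body": {
  "series": [
    [0, 0.035, 0.15, 0.006, 0.5],
    [0, 0.035, 0.3, 0.006, 0.5],
    [0, 0.035, 0.4, 0.006, 0.5],
    [0, 0.035, 0.45, 0.006, 0.5],
    [0, 0.035, 0.45, 0.006, 0.5],
    [0, 0.035, 0.45, 0.006, 0.5],
    [0, 0.035, 0.45, 0.006, 0.5]
  ]
}}

```text
time_s: 10.03
tool_pos: [362.8, 310.1, 16.0]
orientation: [0.425, 0.905, 0.001, 0.0]
force: [0.1, 0.0, 0.4]
finger_gap: 42.6
gripper_force: 0.0
```

```bash
python3 -c "
from h import *
go([360.2,308.9,11],39.9)"
```

```text
t 10.0333 pos [362.8 310.1  16. ] closing 39.7 gap 42.6 F [0.1 0.  0.4] j [ 0.59  0.08  1.83  0.    1.23 -0.11]
shift/100 [ 0.008 -0.028  0.05 ] twist -0.002
```

Emit:
{"method": "move_arm", "body": {
  "series": [
    [0.008, -0.02, 0.045, 0, 0.5],
    [0.008, -0.02, 0.045, 0, 0.5],
    [0.008, -0.02, 0.045, 0, 0.3],
    [0.008, -0.02, 0.045, 0, 0.1],
    [0.008, -0.02, 0.045, 0, 0.05],
    [0.008, -0.02, 0.045, 0, 0.05],
    [0.008, -0.02, 0.045, 0, 0.05],
    [0.008, -0.02, 0.045, 0, 0.05]
  ],
  "squeeze": 20
}}

```text
time_s: 10.7
tool_pos: [360.2, 309.1, 10.8]
orientation: [0.425, 0.905, 0.0, 0.0]
force: [0.4, -0.0, 1.8]
finger_gap: 10.8
gripper_force: 24.3
```

```bash
python3 -c "
from h import *
go([360.2,308.9,11],39.9)"
```

```text
t 10.7 pos [360.2 309.1  10.8] closing 39.7 gap 10.8 F [ 0.4 -0.   1.8] j [ 0.59  0.08  1.84  0.    1.22 -0.1 ]
shift/100 [-0.001 -0.001 -0.002] twist -0.002
```

Emit:
{"method": "move_arm", "body": {
  "series": [
    [0, 0, -0.3, 0, 0.05],
    [0, 0, -0.5, 0.08, 0.05],
    [-0.2, 0.25, -0.5, 0.16, 0.05],
    [-0.4, 0.5, -0.5, 0.24, 0.05],
    [-0.6, 0.75, -0.5, 0.32, 0.05],
    [-0.7, 0.95, -0.5, 0.4, 0.05],
    [-0.8, 1, -0.5, 0.48, 0.05],
    [-0.8, 1, -0.5, 0.56, 0.05]
  ],
  "squeeze": 30
}}

```text
time_s: 11.37
tool_pos: [490.8, 310.5, 60.2]
orientation: [0.771, 0.637, 0.0, 0.001]
force: [-0.4, 0.2, -0.3]
finger_gap: 10.6
gripper_force: 31.7
```

Emit:
{"method": "move_arm", "body": {
  "series": [
    [0, 0.07, 0, 0.018, 0.05],
    [0, 0.07, 0, 0.018, 0.05],
    [0, 0.07, 0, 0.018, 0.05],
    [0, 0.07, 0, 0.018, 0.05],
    [0, 0.07, 0, 0.018, 0.05]
  ]
}}

```text
time_s: 11.78
tool_pos: [494.6, 310.1, 60.6]
orientation: [0.777, 0.63, -0.0, -0.0]
force: [-0.3, 0.0, 0.1]
finger_gap: 10.4
gripper_force: 31.7
```

Run:
```python
from h import *
go([496.4,315.3,32],-12.3)
s=eyes.read_camera('side'); save(s,'s4.png',(245,160,345,260),6)
print(proj(s,[494.9,308.2,18]), proj(s,[494.9,308.2,9]))
```

```text
t 11.7833 pos [494.6 310.1  60.6] closing -12.0 gap 10.4 F [-0.3  0.   0.1] j [0.46 0.25 1.52 0.   1.36 0.67]
shift/100 [0.054 0.007 0.286] twist 0.004
[299.61312259 239.86683959] [299.60922744 243.76855146]
```

View pics/s4.png

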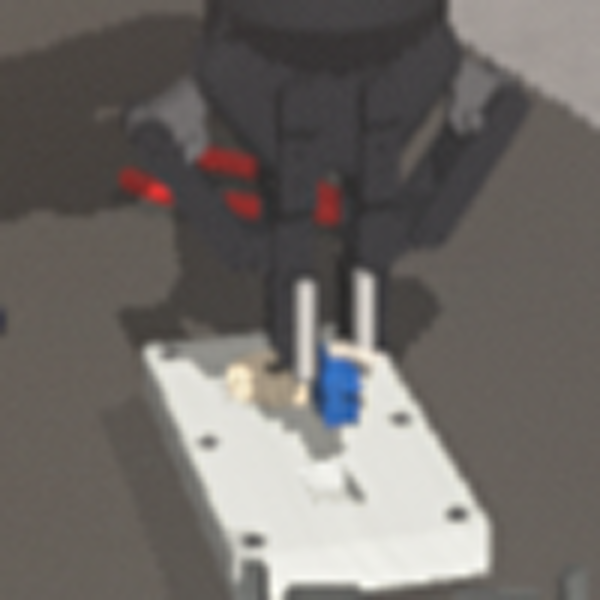

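The servo is upright between the pads at crop (338,390), with the pocket at (335,482). I'll check the foot against the prediction.

Run:
```python
from h import *
c=eyes.read_camera('side')
x0,y0,x1,y1=290,210,315,236;S=6
im=cv2.resize(c['img'][y0:y1,x0:x1],None,fx=S,fy=S,interpolation=cv2.INTER_CUBIC).astype(int)
m=((im[...,2]-im[...,0])>60); ys,xs=np.nonzero(m)
f=lambda a,o:(a+.5)/S-.5+o
print('x',f(xs.min(),x0),f(xs.max(),x0),'y',f(ys.min(),y0),f(ys.max(),y0))
for yy in range(ys.min(),ys.max()+1,6):
    k=xs[ys==yy]
    if len(k): print(round(f(yy,y0),1),round(f(k.min(),x0),1),round(f(k.max(),x0),1))
l=np.array([.2123,.977]);w=np.array([.977,-.2123]);o=r.get_obs()['tool_pos'];c0=o[:2]-7.25*l;zf=o[2]-10.8
for a,b,h in((-11,6,0),(-11,-6,0),(-16,6,14),(-16,-6,14),(-16,6,16),(-16,-6,16),(-11,6,20),(-11,-6,20)): print(a,b,h,proj(c,[*(c0+a*l+b*w),zf+h]).round(1))
```

```text
x 297.9166666666667 304.4166666666667 y 218.58333333333334 230.41666666666666
218.6 298.2 298.6
219.6 298.2 301.8
220.6 298.2 303.8
221.6 298.1 304.2
222.6 297.9 304.2
223.6 297.9 304.4
224.6 298.1 304.2
225.6 298.2 303.8
226.6 298.2 303.9
227.6 298.2 304.1
228.6 298.4 303.9
229.6 298.8 303.6
-11 6 0 [304.5 229.3]
-11 -6 0 [298.5 230. ]
-16 6 14 [305.2 224. ]
-16 -6 14 [299.1 224.8]
-16 6 16 [305.2 223.1]
-16 -6 16 [299.1 223.8]
-11 6 20 [304.5 220.1]
-11 -6 20 [298.4 220.8]
```

Emit:
{"method": "move_arm", "body": {
  "series": [
    [0.05, 0.007, 0, 0.003, 0.05],
    [0.05, 0.007, 0.15, 0.003, 0.05],
    [0.05, 0.007, 0.26, 0.003, 0.05],
    [0.05, 0.007, 0.27, 0.003, 0.05],
    [0.05, 0.007, 0.27, 0.003, 0.05],
    [0.05, 0.007, 0.27, 0.003, 0.05],
    [0.05, 0.007, 0.27, 0.003, 0.05]
  ]
}}

```text
time_s: 12.47
tool_pos: [497.2, 315.0, 34.2]
orientation: [0.779, 0.627, 0.001, 0.0]
force: [0.8, -0.3, -0.1]
finger_gap: 10.9
gripper_force: 31.7
```

Run:
```python
from h import *
go([496.4,315.3,27],-12.3)
```

```text
t 12.4667 pos [497.2 315.   34.2] closing -12.3 gap 10.9 F [ 0.8 -0.3 -0.1] j [0.47 0.29 1.54 0.   1.31 0.68]
shift/100 [ 0.002 -0.008  0.072] twist -0.000
```

Emit:
{"method": "move_arm", "body": {
  "series": [
    [0.002, -0.006, 0.03, 0, 0.05],
    [0.002, -0.006, 0.05, 0, 0.05],
    [0.002, -0.006, 0.065, 0, 0.05],
    [0.002, -0.006, 0.07, 0, 0.05],
    [0.002, -0.006, 0.07, 0, 0.05],
    [0.002, -0.006, 0.07, 0, 0.05]
  ]
}}

```text
time_s: 12.97
tool_pos: [496.7, 315.5, 28.2]
orientation: [0.779, 0.627, 0.001, 0.0]
force: [-1.4, -0.9, 4.8]
finger_gap: 10.7
gripper_force: 32.4
```

Run:
```python
from h import *
go([496.4,315.3,20.5],-12.3)
```

```text
t 12.9667 pos [496.7 315.5  28.2] closing -12.3 gap 10.7 F [-1.4 -0.9  4.8] j [0.47 0.29 1.55 0.   1.3  0.68]
shift/100 [-0.003 -0.003  0.077] twist -0.000
```

Run:
```python
from h import *
o=r.get_obs(); print(o['force'].round(2),o['ft_torque'].round(4))
for n in('top','side'):
    c=eyes.read_camera(n); cv2.imwrite(f'pics/raw_{n}5.png',c['img'][:,:,::-1])
    if n=='side': save(c,'s5.png',(265,190,345,255),9)
```

```text
[-1.44 -0.85  4.76] [-0.1302  0.2963  0.0305]
```

View pics/s5.png

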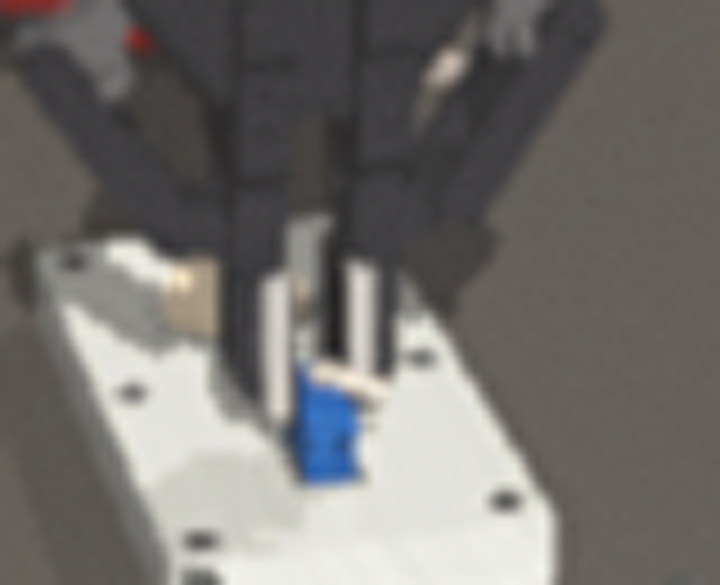

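Run:
```python
from h import *
import pickle
C=pickle.load(open('c0.pkl','rb'))
t,s=C['top'],C['side']
for z in (9,18): print(z,onz(t,305.3,208.6,z).round(1))
l=np.array([.2123,.977]);w=np.array([.977,-.2123])
x0,y0=290,232; g=cv2.cvtColor(s['img'],cv2.COLOR_RGB2GRAY); print('side cols',x0,'rows',y0);print(g[y0:y0+14,x0:x0+20])
x0,y0=297,200; g=cv2.cvtColor(t['img'],cv2.COLOR_RGB2GRAY); print('top',x0,y0);print(g[y0:y0+17,x0:x0+17])
for c,off in((t,(.9,1.5)),(s,(-.4,-.5))):
  c0=np.array([494.9,308.2])+off
  for a,b in((12.5,7.5),(12.5,-7.5),(-12.5,-7.5),(-12.5,7.5)): print(a,b,proj(c,[*(c0+a*l+b*w),18]).round(1),proj(c,[*(c0+a*l+b*w),9]).round(1))
```

```text
9 [494.8 307.1   9. ]
18 [493.8 307.7  18. ]
side cols 290 rows 232
[[225 224 225 225 226 226 226 225 224 225 225 227 226 226 225 226 226 224
  225 225]
 [223 226 225 226 226 227 227 226 224 224 225 226 226 226 225 226 226 226
  225 225]
 [223 225 225 226 226 227 228 226 225 225 225 226 226 227 226 226 225 226
  226 226]
 [223 224 225 226 226 226 227 227 226 224 224 226 227 227 226 226 226 227
  226 225]
 [225 224 225 226 226 224 225 227 229 229 227 226 228 230 227 226 225 226
  226 226]
 [224 224 225 226 226 226 223 229 238 237 234 225 219 230 230 227 225 226
  227 226]
 [225 224 223 225 229 236 231 233 239 239 238 228 203 218 228 228 227 225
  226 226]
 [225 225 224 225 224 222 230 234 237 238 239 233 192 178 221 229 227 226
  226 226]
 [226 225 224 224 224 222 225 232 234 235 238 233 186 148 190 226 229 226
  226 226]
 [226 225 225 224 224 221 213 221 223 222 224 221 184 137 153 207 228 227
  227 225]
 [226 226 225 225 225 225 218 210 212 212 210 209 196 162 138 175 223 228
  226 226]
 [226 227 225 225 225 225 223 211 218 220 215 215 215 202 176 185 221 227
  227 225]
 [225 226 22
[... 980 characters left out ...]
0 251 247 225 210 209 224 247 253 253 253]
 [251 251 251 250 249 250 251 249 245 237 229 224 231 249 252 252 252]
 [250 250 250 251 251 252 251 251 250 249 248 246 246 251 252 252 252]
 [251 251 251 250 251 250 250 251 251 252 252 251 251 252 252 252 252]
 [252 251 251 251 251 251 250 251 250 251 251 251 251 252 252 252 252]
 [252 252 252 252 252 252 251 251 251 251 251 251 251 251 251 251 252]]
12.5 7.5 [299.8 203.1] [299.6 203.6]
12.5 -7.5 [298.2 209.6] [298. 210.]
-12.5 -7.5 [309.1 212.3] [308.8 212.7]
-12.5 7.5 [310.6 205.8] [310.3 206.3]
12.5 7.5 [301.6 236.6] [301.6 240.5]
12.5 -7.5 [294.4 237.5] [294.4 241.4]
-12.5 -7.5 [297.5 243.5] [297.5 247.5]
-12.5 7.5 [304.8 242.6] [304.8 246.5]
```

Emit:
{"method": "move_arm", "body": {
  "series": [
    [0, 0.005, 0, 0, 0.05],
    [0, 0.01, 0.005, 0, 0.05],
    [0, 0.012, 0.01, 0, 0.05],
    [0, 0.012, 0.01, 0, 0.05]
  ]
}}

```text
time_s: 13.4
tool_pos: [497.1, 315.6, 27.7]
orientation: [0.779, 0.627, 0.0, -0.001]
force: [-4.6, 0.9, 8.8]
finger_gap: 10.9
gripper_force: 32.8
```

Run:
```python
from h import *
go([496.4,315.3,20.5],-12.3);o=r.get_obs(); print(o['force'].round(2),o['ft_torque'].round(4))
```

```text
t 13.4 pos [497.1 315.6  27.7] closing -12.3 gap 10.9 F [-4.6  0.9  8.8] j [0.47 0.3  1.54 0.   1.3  0.68]
shift/100 [-0.005 -0.006  0.072] twist -0.000
[-4.6   0.86  8.79] [-0.1344  0.8064 -0.0807]
```

Emit:
{"method": "move_arm", "body": {
  "series": [
    [0, -0.01, 0, 0, 0.05],
    [0, -0.02, 0, 0, 0.05],
    [0, -0.022, 0, 0, 0.05],
    [0, -0.022, 0, 0, 0.05]
  ]
}}

```text
time_s: 13.73
tool_pos: [496.7, 315.7, 28.0]
orientation: [0.779, 0.627, 0.002, 0.001]
force: [-0.8, -1.2, 7.2]
finger_gap: 10.6
gripper_force: 32.6
```

Run:
```python
from h import *
go([496.4,315.3,20.5],-12.3);o=r.get_obs(); print(o['force'].round(2),o['ft_torque'].round(4))
```

```text
t 13.7333 pos [496.7 315.7  28. ] closing -12.3 gap 10.6 F [-0.8 -1.2  7.2] j [ 0.47  0.29  1.55 -0.    1.3   0.69]
shift/100 [-0.005 -0.002  0.075] twist -0.000
[-0.82 -1.24  7.2 ] [-0.265   0.1336  0.0241]
```

Emit:
{"method": "move_arm", "body": {
  "series": [
    [0, 0, -0.02, 0, 0.05],
    [-0.018, 0.004, -0.02, 0, 0.05],
    [-0.018, 0.004, -0.02, 0, 0.05],
    [-0.018, 0.004, 0, 0, 0.05],
    [-0.018, 0.004, 0.005, 0, 0.05],
    [-0.018, 0.004, 0.005, 0, 0.05]
  ]
}}

```text
time_s: 14.23
tool_pos: [496.3, 314.4, 27.7]
orientation: [0.779, 0.627, 0.002, 0.0]
force: [-2.3, 1.3, 11.0]
finger_gap: 10.5
gripper_force: 33.2
```

Run:
```python
from h import *
go([496.4,315.3,20.5],-12.3);o=r.get_obs(); print(o['force'].round(2),o['ft_torque'].round(4))
```

```text
t 14.2333 pos [496.3 314.4  27.7] closing -12.3 gap 10.5 F [-2.3  1.3 11. ] j [0.47 0.29 1.55 0.   1.3  0.68]
shift/100 [ 0.009 -0.001  0.072] twist -0.000
[-2.31  1.28 10.98] [-0.0919  0.503  -0.0596]
```

Emit:
{"method": "move_arm", "body": {
  "series": [
    [0, 0, -0.02, 0, 0.05],
    [0.032, 0, -0.02, 0, 0.05],
    [0.032, 0, -0.02, 0, 0.05],
    [0.032, 0, -0.005, 0, 0.05],
    [0.032, 0, 0, 0, 0.05],
    [0.032, 0, 0, 0, 0.05]
  ]
}}

```text
time_s: 14.73
tool_pos: [496.5, 316.9, 25.6]
orientation: [0.779, 0.627, 0.001, 0.0]
force: [1.8, -0.2, 1.1]
finger_gap: 10.8
gripper_force: 32.1
```

Run:
```python
from h import *
go([496.4,315.3,20.5],-12.3);o=r.get_obs(); print(o['force'].round(2),o['ft_torque'].round(4))
```

```text
t 14.7333 pos [496.5 316.9  25.6] closing -12.3 gap 10.8 F [ 1.8 -0.2  1.1] j [0.47 0.3  1.55 0.   1.3  0.69]
shift/100 [-0.016  0.002  0.051] twist -0.000
[ 1.79 -0.25  1.1 ] [ 0.0612 -0.3532  0.1147]
```

It dropped in. Continuing down.

Emit:
{"method": "move_arm", "body": {
  "series": [
    [0, 0, 0.02, 0, 0.05],
    [0, 0, 0.04, 0, 0.05],
    [0, 0, 0.055, 0, 0.05],
    [0, 0, 0.06, 0, 0.05],
    [0, 0, 0.06, 0, 0.05]
  ]
}}

```text
time_s: 15.15
tool_pos: [496.6, 316.8, 19.6]
orientation: [0.779, 0.627, 0.001, 0.0]
force: [0.7, 0.7, 4.4]
finger_gap: 10.8
gripper_force: 32.6
```

Run:
```python
from h import *
go([496.4,315.3,20.5],-12.3);o=r.get_obs(); print(o['force'].round(2),o['ft_torque'].round(4))
```

```text
t 15.15 pos [496.6 316.8  19.6] closing -12.3 gap 10.8 F [0.7 0.7 4.4] j [ 0.47  0.3   1.55 -0.    1.29  0.69]
shift/100 [-0.015  0.002 -0.009] twist -0.000
[0.69 0.67 4.41] [ 0.0541 -0.1683 -0.0189]
```

Emit:
{"method": "move_arm", "body": {
  "series": [
    [0, 0, 0, 0, 0.3],
    [0, 0, 0, 0, 0.3],
    [0, 0, 0, 0, 0.3],
    [0, 0, -0.1, 0, 0.3],
    [0, 0, -0.4, 0, 0.3],
    [0, 0, -0.8, 0, 0.3],
    [0, 0, -1, 0, 0.3],
    [0, 0, -1, 0, 0.3]
  ]
}}

```text
time_s: 15.82
tool_pos: [499.0, 318.2, 126.4]
orientation: [0.779, 0.627, 0.006, 0.001]
force: [0.3, 0.4, 0.6]
finger_gap: 25.5
gripper_force: 0.0
```

Run:
```python
from h import *
import pickle
go([560,240,150])
s=eyes.read_camera('side')
C=pickle.load(open('c0.pkl','rb'));t=C['top']
a=cv2.resize(s['img'][195:270,245:345],None,fx=4,fy=4,interpolation=cv2.INTER_CUBIC)
b=cv2.resize(C['side']['img'][210:285,355:455],None,fx=4,fy=4,interpolation=cv2.INTER_CUBIC)
d=cv2.resize(t['img'][105:185,330:400],None,fx=5.5,fy=5.5,interpolation=cv2.INTER_CUBIC)
o=np.zeros((600,800,3),np.uint8);o[:300,:400]=a;o[300:,:400]=b;o[:440,405:790]=d
cv2.imwrite('pics/v6.png',o[:,:,::-1])
```

```text
t 15.8167 pos [499.  318.2 126.4] closing -12.3 gap 25.5 F [0.3 0.4 0.6] j [0.47 0.21 1.44 0.   1.48 0.69]
shift/100 [-0.632  0.765 -0.233] None
```

View pics/v6.png

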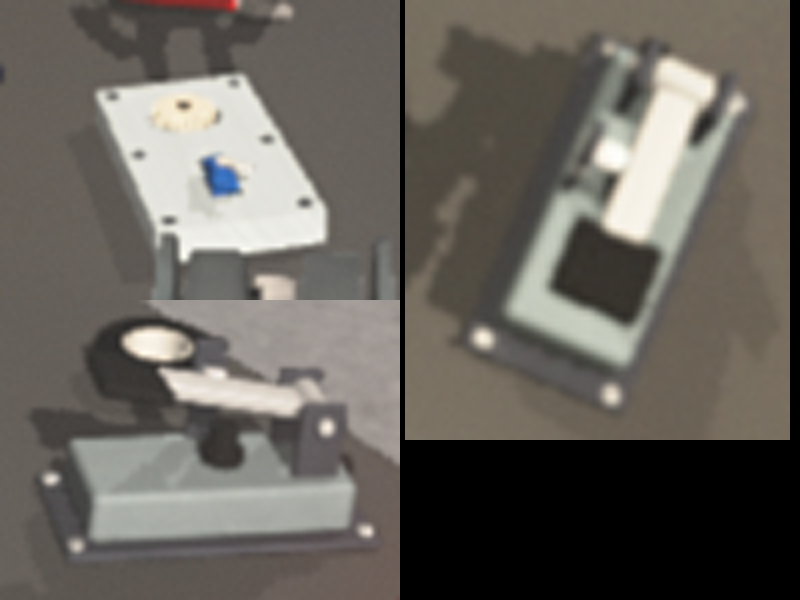

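The servo stands upright in its nest (crop 222,177) and the gear is flat in its nest (183,112). On the switch box, the base screws are at (605,48), (738,103), (483,338) and (612,395), with the pad at (607,272) in the right crop.

Run:
```python
from h import *
import pickle
C=pickle.load(open('c0.pkl','rb'));t=C['top'];s=C['side']
g=cv2.cvtColor(t['img'],cv2.COLOR_RGB2GRAY)
S=6;P=[]
for u,v in((366.4,113.7),(390.5,123.7),(344.2,166.5),(367.6,176.8)):
    x0,y0=int(u)-3,int(v)-3
    k=cv2.resize(g[y0:y0+8,x0:x0+8],None,fx=S,fy=S,interpolation=cv2.INTER_CUBIC).astype(float)
    k=np.clip(k-140,0,None); yy,xx=np.mgrid[:k.shape[0],:k.shape[1]]
    p=((k*xx).sum()/k.sum()+.5)/S-.5+x0,((k*yy).sum()/k.sum()+.5)/S-.5+y0
    P.append(onz(t,*p,8)); print(np.round(p,1),P[-1].round(1))
P=np.array(P);c0=P.mean(0)[:2];ax=(P[0]+P[1]-P[2]-P[3])[:2]/2;L=np.linalg.norm(ax);ax/=L
print('centre',c0,'L',L,'W',np.linalg.norm(P[0]-P[1]),'ang',np.degrees(np.arctan2(ax[1],ax[0])),'ax',ax)
c0=c0-[.9,1.5]
print('pad',c0-45*ax,'hinge',c0+45*ax)
x0,y0=350,140
k=cv2.resize(g[y0:y0+30,x0:x0+32],None,fx=S,fy=S,interpolation=cv2.INTER_CUBIC)
N,l,st,ce=cv2.connectedComponentsWithStats((k<80).astype(np.uint8))
for i in range(1,N):
    if st[i,4]>3000: u=(ce[i]+.5)/S-.5+[x0,y0]; print(st[i],u,[onz(t,*u,z).round(1) for z in(78,80)])
```

```text
[368.7 114.5] [719.6 163.9   8. ]
[389.3 124.2] [697.8 115.7   8. ]
[343.8 166. ] [595.4 221.    8. ]
[367.1 176.3] [573.1 167.4   8. ]
centre [646.47059377 167.02640873] L 135.77458596584765 W 52.90092044479013 ang -23.624502918029027 ax [ 0.91619143 -0.40074088]
pad [604.34197925 183.55974853] hinge [686.7992083  147.49306893]
[  42   30  114  112 7804] [365.91363403 154.01847343] [array([607.4, 184.8,  78. ]), array([606.9, 185.2,  80. ])]
```

Emit:
{"method": "move_arm", "body": {
  "series": [
    [-0.25, 0.3, 0, 0, 0],
    [-0.5, 0.6, 0, 0.04, 0],
    [-0.75, 0.9, 0, 0.1, 0],
    [-0.9, 1, 0, 0.13, 0],
    [-0.9, 1, 0, 0.13, 0]
  ]
}}

```text
time_s: 16.28
tool_pos: [575.1, 202.9, 116.8]
orientation: [0.841, 0.542, -0.002, 0.0]
force: [0.1, 0.7, 0.3]
finger_gap: -0.4
gripper_force: 0.0
```

Emit:
{"method": "move_arm", "body": {
  "series": [
    [-0.1, 0.3, 0, 0, 0],
    [-0.1, 0.33, 0, 0, 0],
    [-0.1, 0.33, 0, 0, 0],
    [-0.1, 0.33, 0, 0, 0],
    [-0.1, 0.33, 0, 0, 0]
  ]
}}

```text
time_s: 16.7
tool_pos: [599.3, 185.7, 118.2]
orientation: [0.838, 0.545, -0.001, -0.001]
force: [-0.7, -0.2, 0.6]
finger_gap: -0.1
gripper_force: 0.0
```

Run:
```python
from h import *
go([605,183.5,84],-24)
```

```text
t 16.7 pos [599.3 185.7 118.2] closing -24.0 gap -0.1 F [-0.7 -0.2  0.6] j [0.21 0.3  1.34 0.   1.5  0.63]
shift/100 [0.003 0.062 0.342] twist 0.001
```

Emit:
{"method": "move_arm", "body": {
  "series": [
    [0, 0.06, 0.1, 0, 0],
    [0, 0.06, 0.2, 0, 0],
    [0, 0.06, 0.28, 0, 0],
    [0, 0.06, 0.3, 0, 0],
    [0, 0.06, 0.3, 0, 0],
    [0, 0.06, 0.3, 0, 0]
  ]
}}

```text
time_s: 17.2
tool_pos: [605.6, 182.3, 88.5]
orientation: [0.839, 0.544, -0.0, -0.0]
force: [-0.1, 0.8, 1.6]
finger_gap: -0.2
gripper_force: 0.0
```

Run:
```python
from h import *
go([605,183.5,66],-24)
s=eyes.read_camera('side'); 
a=cv2.resize(s['img'][170:290,345:465],None,fx=5,fy=5,interpolation=cv2.INTER_CUBIC)
cv2.imwrite('pics/v7.png',a[:,:,::-1])
```

```text
t 17.2 pos [605.6 182.3  88.5] closing -24.0 gap -0.2 F [-0.1  0.8  1.6] j [0.2  0.33 1.36 0.   1.44 0.62]
shift/100 [ 0.008 -0.01   0.225] twist -0.000
```

View pics/v7.png

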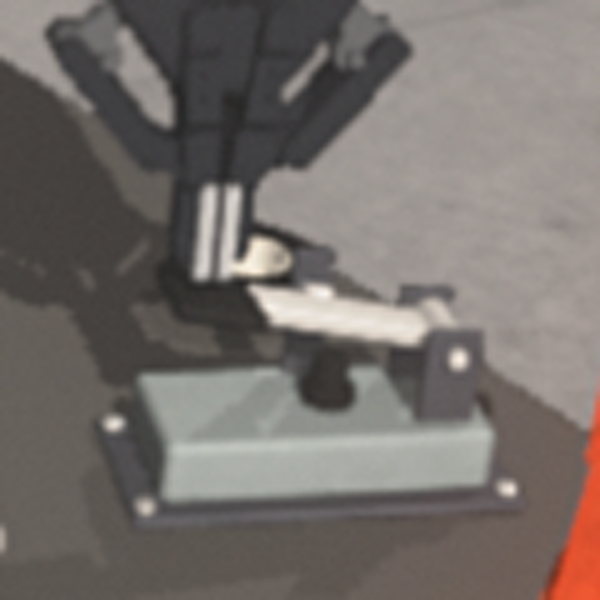

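The fingertips are at crop (215,280), just above the pad at (215,305). I'll press down slowly.

Emit:
{"method": "move_arm", "body": {
  "series": [
    [0.005, -0.005, 0.04, 0, 0],
    [0.005, -0.005, 0.08, 0, 0],
    [0.005, -0.005, 0.12, 0, 0],
    [0.005, -0.005, 0.16, 0, 0],
    [0.005, -0.005, 0.19, 0, 0],
    [0.005, -0.005, 0.21, 0, 0],
    [0.005, -0.005, 0.21, 0, 0],
    [0.005, -0.005, 0.21, 0, 0]
  ]
}}

```text
time_s: 17.92
tool_pos: [605.5, 183.2, 68.2]
orientation: [0.839, 0.544, 0.0, -0.0]
force: [-3.0, 1.9, 3.9]
finger_gap: -0.0
gripper_force: 2.1
```

Run:
```python
from h import *
go([605,183.5,62],-24)
```

```text
t 17.9167 pos [605.5 183.2  68.2] closing -24.0 gap -0.0 F [-3.   1.9  3.9] j [0.2  0.35 1.39 0.   1.41 0.62]
shift/100 [ 0.    -0.006  0.062] twist -0.000
```

Emit:
{"method": "move_arm", "body": {
  "series": [
    [0, 0, 0.02, 0, 0],
    [0, 0, 0.04, 0, 0],
    [0, 0, 0.055, 0, 0],
    [0, 0, 0.06, 0, 0],
    [0, 0, 0.06, 0, 0],
    [0, 0, 0.06, 0, 0],
    [0, 0, 0.06, 0, 0],
    [0, 0, 0.06, 0, 0]
  ]
}}

```text
time_s: 18.58
tool_pos: [605.7, 183.2, 62.2]
orientation: [0.839, 0.544, 0.0, -0.0]
force: [-2.9, 1.2, 5.5]
finger_gap: -0.2
gripper_force: 2.7
```

Run:
```python
from h import *
go([605,183.5,62],-24)
s=eyes.read_camera('side')
x0,y0,x1,y1=385,215,440,255;S=8
im=cv2.resize(s['img'][170:290,345:465],None,fx=5,fy=5,interpolation=cv2.INTER_CUBIC)
cv2.imwrite('pics/v8.png',im[:,:,::-1])
ax=np.array([.914,-.407]);n=np.array([.407,.914]);h=np.array([605,183.5])+90*ax
for d in(0,70,25): print(d,[ (proj(s,[*(h-d*ax-9*n),z])-[345,170])*5 for z in(62,)])
print('gauge line',(proj(s,[*(h-45*ax+24*n),62])-[345,170])*5)
```

```text
t 18.5833 pos [605.7 183.2  62.2] closing -24.0 gap -0.2 F [-2.9  1.2  5.5] j [0.2  0.35 1.39 0.   1.39 0.62]
shift/100 [ 0.    -0.008  0.002] twist -0.000
0 [array([440.45083604, 332.96758718])]
70 [array([254.30292573, 338.34407292])]
25 [array([374.5327358 , 334.91677263])]
gauge line [297.9786176  293.72290286]
```

View pics/v8.png

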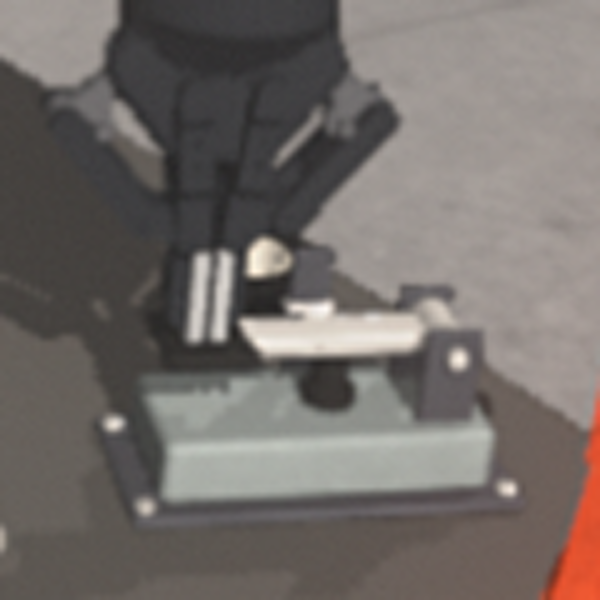

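The picture shows the lever level, with its upper edge running from (240,318) to (420,312). That matches the projected level slope, at 62 mm with about 6 N. Handing in.

```bash
python3 -c "
from h import *
go([605,183.5,62]); print(r.sign_off())"
```

```text
t 18.6333 pos [605.7 183.1  62.2] closing -24.0 gap 0.2 F [-3.2  1.8  5.7] j [0.2  0.35 1.39 0.   1.39 0.62]
shift/100 [ 0.    -0.008  0.002] None
the job is handed in; nothing more can be done
None
```

I handed the job in at 18.6 s with the gear and the small servo seated and released, and the lever held level by the fingertips (62.2 mm, about 6 N); the sign-off returned no verdict.

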